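# Hang the lift-off guard gate on its pintles and shut it

## Robot

A 6-joint arm with a two-finger parallel gripper is mounted at the origin on the work surface. World frame = base frame: x ahead of the robot, y to its left, z up, the work surface at z = 0. Lengths are in m, angles in degrees, forces in N, time in s.
With the tool pointing down it reaches from about 0.375 to 0.9 m from the base axis. Payload 3.1 kg.
Tool frame: the origin (TCP) lies on the centre line of the jaws, within the pads' length; the fingertips stand 25 mm ahead of it and the grasp point (between the pads) lies 6 mm ahead of it; z points along the fingers, y is the line along which they close (so a half turn about z gives the same grasp; the last joint's range is limited). The gripper opens to 87 mm and grips with 3 to 60 N. Pads are 19 mm wide; open, the fingers measure 117 mm over their backs; the gripper's body (75 mm by 190 mm) begins 51 mm behind the grasp point.
Start: joints at [65.919, 30.224, 82.088, -0, 67.689, -10.227], TCP at [0.15, 0.607, 0.22] pointing down, gripper open.
Joint ranges: [-176.69, 176.69], [-43.24, 126.21], [12.49, 139.97], [-82, 262], [0, 151.66], [-163.58, 163.58]. Speed limits (degrees/s): [159.86, 159.86, 180, 180, 180, 180].

## Interface

Orientations are given as a 3x3 rotation matrix whose columns are the frame's x, y, z axes.
In Python, from rig import bot, cams, models gives the robot as it stands. The module is installed in compiled form; this text tells all that it offers.
- The arm moves only by the shell command python3 -m handwheel 'ROWS' [OPENING]. ROWS is JSON, a list of rows, each a list of 6 numbers: the shift along the world's x, y, z each as a share of 1 m, from -1 to 1, then the turn, a rotation vector about the world's x, y, z each as a share of 2 rad, from -1 to 1. In form: [[dx, dy, dz, wx, wy, wz], ...]. A call has exactly 8 rows; each row is the pose to reach, as a shift and turn from the pose commanded when the call began; what a row does not reach only later rows make up. A row lasts 1/12 s, in which the tool goes at most 41.7 mm and 7.16 degrees, less where a joint would pass 70% of its speed; a pose out of reach is approached as far as the arm can. A call with a number of a shift or a turn outside -1 to 1 is refused whole. A call with a gripper value outside its range is refused whole. OPENING is the opening, from -1 (shut) to 1 (fully open), so that 0 is half open, set as the call begins (- or left out, the last holds). The fingers move at their own pace and stop on an object; the grip force is fixed at half the most. Time passes only in rows, so rows that repeat a pose let the fingers close, or fill a call up. It gives the time, the measured TCP pose, the force, the opening and the grip force at its end, in the units of the state.
- bot.read_state(): the state, without advancing time (a new reading comes with each control period).
- cams.capture(name): name is "side" or "top" or "wrist"; returns (picture, depth): 400x640x3 uint8, blue, green, red; 400x640 float32, m along the optical axis (not along the pixel's ray), 0 where there is no reading.
- cams.calibration(name): a dict with "mtx" (3x3 intrinsics, pixels), "R" (3x3) and "t" (3): a world point X has camera coordinates R X + t; the wrist camera has in their place "tool_from_camera" (4x4, takes a point from camera to tool coordinates, whose origin is the TCP and whose axes are the flange's). Camera axes: x right, y down, z forward; pixel columns grow to the right and rows downward; lengths in m; the calibration is good to about 2 mm. A picture is of the moment at which its call begins: read the wrist's pose just before it. calibration takes no time and is no camera call.
- bot.hand_in(): hands the job in; it is judged then, once.
Trained networks look in the newest picture that a camera, given by its name, has taken for a name from the list of things; names that differ only in an ending like _2 or _b are one class to them, and where a whole thing is asked for, a point or a joint stands for the part that bears it (a point fixed in the world has none). Each returns a list of dicts, best first, with "conf" (0 to 1); they miss things now and then, are a little off and sometimes report something else, mostly with a low value. They report only what shows in the picture. A call takes as long as a camera call. They do not tell look-alikes from the thing itself.
- models.spot_in(query, camera): "position" ([column, row] in pixels, amid what is visible of it).
- models.tip_of(query, camera): "position" ([column, row] in pixels: a listed point, or the origin of a listed thing).
The state is a dict: "time_s": time; "joint_positions": joint angles; "qvel": joint speeds; "tau": joint torques, N m; "position": TCP position; "tcp_rot": TCP orientation; "force": force on the tool from outside, world axes, zero at the start; "moment": the same for the moment, N m; "opening": opening from 0.0 (shut) to 1.0 (fully open); "grasp_force": force on a finger pad.
Only numpy, scipy, OpenCV 4.12 (cv2) and the standard library are available. Lean on these libraries where they do the work, as an engineer would, in place of code of your own. Each camera call takes 0.05 s, during which the arm holds its last target. There are 200 camera calls.

## Task

The yellow gate leaf stands in the wooden stand: lift it out and hang it on the steel guard frame, lowering it gently so that both hinge eyes go fully home over both upright brass pintles with the leaf standing well open on the pintle side of the frame. Then swing it shut against the rubber buffer and let go of it. Feel your way on to the pintles without forcing, knocking or dropping the leaf, and leave the other things on the bench where they are.

Things in the scene. Friction and masses are not known exactly. Their poses are not given: they have to be found in the camera images.
- leaf: Loose upright yellow gate leaf, 0.4 to 0.6 kg. Origin on its hinge axis at its underside; x along the leaf away from the hinge (rails x = 14 to 200 mm), y through its thickness, z up. 150 high without the red lifting block; top rail 12 thick, z = 116 to 150; thin bars below. Centre of mass near x = 50.
- leaf_grip (a point): Centre of the red lifting block on the leaf's top rail, 26 by 26 mm, 32 high above the rail (leaf z = 150 to 182): leaf x = 50, y = 0, z = 166. It stands nearly above the centre of mass. Gripped with the fingers closing along the leaf's length it holds the leaf firmest.
- leaf_edge (a point): Point at the leaf's free end: leaf x = 200, y = 0, z = 133 mm.
- leaf_eye (a point): Mouth of the leaf's lower hinge eye: leaf x = y = 0, z = 22 mm. Two bare-steel eyes on that vertical axis, undersides at z = 22 and 98: each a lug 30 (x) by 44 (y) by 24 high, with a vertical through bore of 12.5 diameter. The lower eye must come in level between the two pintles (lug clear of both) before the leaf is lowered.
- frame: Fixed steel guard frame. Origin at the centre of the base plate's underside, on the bench; x points through the opening, y towards the hinge post, z up. Base plate 110 by 270 by 10 mm. Grey hinge post (x = 15 to 45, y = 68 to 128, 138 high) and latch post (x from 2 to 32, y = -100 to -70, 152 high). Hinge strip and pintles on the -x side, where the leaf swings.
- hinge_mid (a point): Frame x = -20, y = 95, z = 42 mm (lower shoulder top): mid-range of the pintle axis. The hinge strip is bolted tight through slots: the true axis is up to 12 either way along frame y, new each time, not reported. Two brass pintles on it, 10 diameter, 20 tall, tips slightly bevelled, on round 17 wide shoulders with tops at z = 42 and 118; tips at z = 62 and 138.
- buffer (a point): Centre of the face (30 wide, 26 high) of the black rubber buffer on the latch post: frame x = -14, y = -85, z = 139 mm; the face looks to -x. Hung home, the eyes rest on the shoulders, leaf underside at frame z = 20. Leaf along frame -x: a quarter turn open; along -y against this buffer: shut; it swings freely and stays where left.
- stand: Fixed wooden stand; origin at the centre of its underside. Base 170 (x) by 110 (y) by 10 mm; two pairs of 55 high blocks at x = -60 and 60 hold the leaf upright in a 15 wide slot along x. The leaf's underside rests on the base, z = 10; leaf x points along the stand's -x.
- grinder: Bystander: angle grinder lying down, 250 long. Origin under its middle.
- clamp: Bystander: steel locking clamp lying flat, 250 long.
- spray: Bystander: white and blue spray can, 54 diameter, 170 tall; origin at the centre of its underside.
- pipe: Bystander: pipe offcut standing on end, 42 diameter, 60 tall; origin at the centre of its underside.
- brush: Bystander: brush lying flat.
- bolts: Bystander: steel bowl, 70 diameter, 50 tall; origin at the centre of its underside.
Mind the look-alikes: they are no part of the job. Several things have the shape of the leaf; the one meant has the colours described above.

How it is judged:
By the outcome, as a careful person would: the job done as asked, in the order asked, and still so for the second after the job is handed in, with the robot touching nothing.
It also fails if it takes over 72 s, if anything falls off the work surface, if the arm or the gripper's body presses on something with over 40 N, if the wrist force passes 120 N, or if a joint passes its speed limit or range.

## Working session

There is one attempt and no reset: what is moved stays moved. The work goes in short steps, Python scripts to look and compute and a shell command to move; the robot and the scene stay as the last step left them, time stands still between calls to the robot, and variables do not carry over. Pictures are saved under pics/ and viewed, at most 10 in all, crops included, and the job is handed in when it is done.

```bash
mkdir -p pics
cat > h.py <<'E'
import numpy as np, cv2
from rig import bot, cams, models
def cal(n):
    c=cams.calibration(n); return {k:np.array(v) for k,v in c.items()}
def ext(n,s=None):
    c=cal(n)
    if n!='wrist': return c['mtx'],c['R'],c['t'].ravel()
    T=np.eye(4); T[:3,:3]=s['tcp_rot']; T[:3,3]=s['position']
    M=np.linalg.inv(T@c['tool_from_camera']); return c['mtx'],M[:3,:3],M[:3,3]
def back(E,px,d):
    K,R,t=E; r=np.linalg.inv(K)@np.array([px[0],px[1],1.]); return R.T@(r*d-t)
def onz(E,px,z):
    K,R,t=E; r=R.T@np.linalg.inv(K)@np.array([px[0],px[1],1.]); o=-R.T@t; return o+r*(z-o[2])/r[2]
def proj(E,X):
    K,R,t=E; p=K@(R@np.array(X)+t); return p[:2]/p[2]
def tri(obs):
    A=np.zeros((3,3));b=np.zeros(3)
    for E,px in obs:
        K,R,t=E; r=R.T@np.linalg.inv(K)@np.array([px[0],px[1],1.]); r/=np.linalg.norm(r); o=-R.T@t
        P=np.eye(3)-np.outer(r,r); A+=P;b+=P@o
    return np.linalg.solve(A,b)
E
python3 - <<'E'
from h import *
s=bot.read_state(); print(s['tcp_rot'],s['force'])
for n in ['side','top']:
    im,d=cams.capture(n); cv2.imwrite(f'pics/{n}0.png',im); np.save(f'pics/{n}0d.npy',d)
    E=ext(n); print(n,'campos',-E[1].T@E[2])
    for q in ['leaf','leaf_grip','leaf_edge','leaf_eye','frame','hinge_mid','buffer','stand']:
        for r in models.tip_of(q,n)[:3]:
            p=r['position'];c,rw=int(round(p[0])),int(round(p[1]))
            dd=d[min(max(rw,0),399),min(max(c,0),639)]
            print(q,np.round(p),round(r['conf'],2),np.round(back(E,p,dd),3) if dd>0 else None)
E
```

```text
[[-9.70907892e-01  2.39451617e-01 -8.87614023e-04]
 [ 2.39452962e-01  9.70905874e-01 -2.01569973e-03]
 [ 3.79127110e-04 -2.16960058e-03 -9.99997575e-01]] [ 1.41737602  0.05664158 -0.72291953]
side campos [-0.10296977 -0.94526772  0.97720468]
leaf [250. 203.] 0.94 [0.428 0.314 0.018]
leaf [327. 200.] 0.76 [ 0.676  0.181 -0.   ]
leaf [325. 199.] 0.56 [0.656 0.167 0.023]
leaf_grip [313. 167.] 0.78 [0.607 0.163 0.176]
leaf_grip [225. 169.] 0.67 [0.372 0.348 0.164]
leaf_edge [184. 186.] 0.93 [ 0.284  0.593 -0.004]
leaf_edge [269. 184.] 0.74 [ 0.56   0.41  -0.005]
leaf_eye [327. 195.] 0.74 [0.65  0.146 0.052]
leaf_eye [245. 203.] 0.63 [0.413 0.32  0.02 ]
frame [393. 274.] 0.95 [ 0.603 -0.256  0.01 ]
frame [461. 319.] 0.27 [ 0.625 -0.495  0.025]
hinge_mid [358. 252.] 0.98 [ 0.583 -0.117  0.01 ]
hinge_mid [357. 225.] 0.25 [ 0.664 -0.007  0.008]
buffer [417. 253.] 0.76 [ 0.62  -0.322  0.133]
stand [298. 209.] 0.79 [0.548 0.182 0.013]
stand [326. 196.] 0.75 [0.649 0.153 0.046]
stand [458. 322.] 0.51 [ 0.629 -0.485  0.   ]
top campos [ 0.32708686 -0.00169873  1.45846676]
leaf [228. 240.] 0.62 [0.425 0.31  0.122]
leaf_grip [215. 252.] 0.9 [0.384 0.335 0.18 ]
leaf_grip [266. 183.] 0.76 [0.609 0.182 0.186]
leaf_edge [262. 225.] 0.98 [0.475 0.195 0.152]
leaf_eye [231. 240.] 0.96 [0.428 0.302 0.112]
leaf_eye [278. 177.] 0.86 [0.661 0.159 0.055]
frame [387. 195.] 0.97 [ 0.61  -0.241  0.008]
hinge_mid [366. 201.] 0.92 [ 0.579 -0.16   0.039]
buffer [416. 184.] 0.93 [ 0.621 -0.316  0.151]
stand [270. 205.] 0.77 [0.561 0.189 0.031]
```

View pics/side0.png

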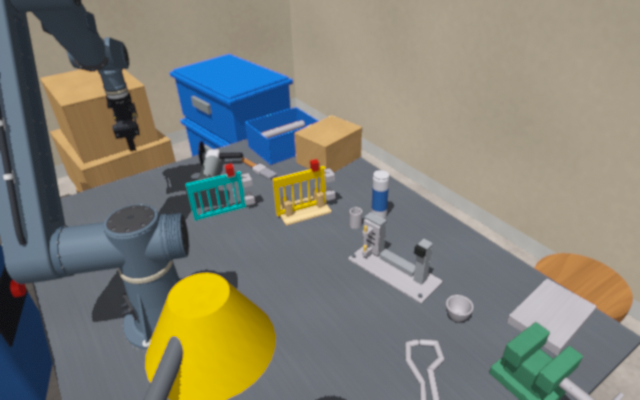

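View pics/top0.png

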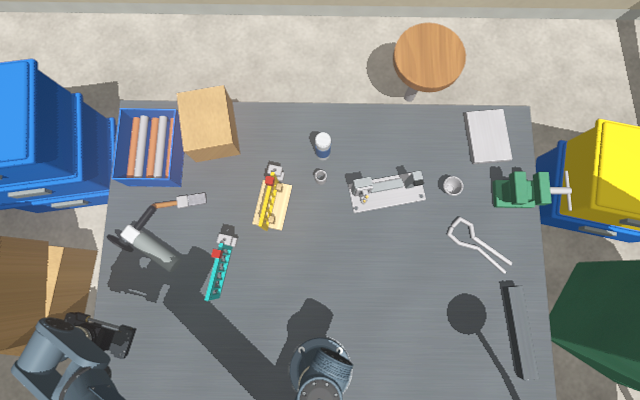

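The yellow leaf stands in the wooden stand: red block at side (314,166) and top (269,181), eye towards (274,168). The frame's pintles are at top (364,197) and its buffer at (416,184). The turquoise leaf at top (215,252) is the look-alike.

```bash
python3 - <<'E'
from h import *
print(cal('wrist')['tool_from_camera'],cal('wrist')['mtx'])
im=cv2.imread('pics/top0.png');d=np.load('pics/top0d.npy');E=ext('top')
hsv=cv2.cvtColor(im,cv2.COLOR_BGR2HSV)
def pts(m):
    ys,xs=np.nonzero(m&(d>0)); return np.array([back(E,(x,y),d[y,x]) for x,y in zip(xs,ys)])
box=np.zeros(d.shape,bool); box[155:235,250:300]=1
Y=pts(box&(hsv[...,0]>20)&(hsv[...,0]<32)&(hsv[...,1]>180)); Y=Y[Y[:,2]>.14]
c=Y[:,:2].mean(0);u=np.linalg.svd(Y[:,:2]-c)[2][0];print('leaf',len(Y),Y.mean(0),np.degrees(np.arctan2(u[1],u[0])))
R=pts(box&((hsv[...,0]<8)|(hsv[...,0]>172))&(hsv[...,1]>150));print('red',len(R),np.median(R,0),R.min(0),R.max(0))
box[:]=0; box[165:215,340:430]=1
F=pts(box);P=F[(F[:,2]<.016)&(F[:,2]>.006)]
r=cv2.minAreaRect((P[:,:2]*1000).astype(np.float32));print('plate',r)
E
python3 -m handwheel '[[0.04,-0.04,0.015,0,0,-0.06],[0.08,-0.08,0.03,0,0,-0.12],[0.12,-0.12,0.05,0,0,-0.18],[0.15,-0.15,0.07,0,0,-0.24],[0.18,-0.19,0.09,0,0,-0.3],[0.21,-0.22,0.11,0,0,-0.36],[0.24,-0.25,0.13,0,0,-0.42],[0.27,-0.28,0.14,0,0,-0.48]]'
```

```text
[[ 2.76904172e-04 -9.68730589e-01 -2.48114829e-01  6.66639169e-02]
 [ 9.99999812e-01  4.04036312e-04 -4.61472676e-04  4.64246162e-04]
 [ 5.47290098e-04 -2.48114655e-01  9.68730519e-01 -1.63991086e-01]
 [ 0.00000000e+00  0.00000000e+00  0.00000000e+00  1.00000000e+00]] [[327.99174911   0.         316.5389765 ]
 [  0.         327.99174911 197.65174101]
 [  0.           0.           1.        ]]
leaf 105 [0.54515795 0.1871694  0.16017875] 168.98903708545058
red 60 [0.61669417 0.17255896 0.19210113] [0.60566928 0.15942038 0.16444921] [0.63041166 0.18610588 0.19779759]
plate ((631.0075073242188, -233.91036987304688), (185.95921325683594, 334.7919921875), 0.8868811130523682)
time_s: 1.57
position: [0.3678, 0.3799, 0.3338]
tcp_rot: [[-0.355, 0.935, 0.001], [0.935, 0.355, 0.001], [0.0, 0.001, -1.0]]
force: [0.3, 0.5, -0.6]
opening: 1.0
grasp_force: 0.0
```

```bash
python3 -m handwheel '[[0.03,-0.03,0,0,0,-0.05],[0.06,-0.06,0,0,0,-0.1],[0.09,-0.09,0,0,0,-0.16],[0.13,-0.12,0,0,0,-0.22],[0.17,-0.15,0,0,0,-0.28],[0.21,-0.18,-0.01,0,0,-0.28],[0.24,-0.2,-0.01,0,0,-0.28],[0.249,-0.207,-0.01,0,0,-0.28]]'
python3 - <<'E'
from h import *
s=bot.read_state(); im,d=cams.capture('wrist'); cv2.imwrite('pics/w1.png',im); np.save('pics/w1d.npy',d)
E=ext('wrist',s); print(s['position'],s['qvel'])
hsv=cv2.cvtColor(im,cv2.COLOR_BGR2HSV)
for q in ['leaf_grip','leaf_edge','leaf_eye']:
    for r in models.tip_of(q,'wrist')[:2]:
        p=r['position'];print(q,np.round(p),round(r['conf'],2),onz(E,p,{'leaf_grip':.176,'leaf_edge':.143,'leaf_eye':.032}[q]))
def pts(m):
    ys,xs=np.nonzero(m&(d>0)); return np.array([back(E,(x,y),d[y,x]) for x,y in zip(xs,ys)])
R=pts(((hsv[...,0]<8)|(hsv[...,0]>172))&(hsv[...,1]>150));T=R[R[:,2]>np.percentile(R[:,2],70)-.004]
print('red',len(R),len(T),T[:,2].mean(),cv2.minAreaRect((T[:,:2]*1000).astype(np.float32)))
Y=pts((hsv[...,0]>20)&(hsv[...,0]<32)&(hsv[...,1]>180));Y=Y[Y[:,2]>.15]
print('rail',len(Y),Y[:,2].mean(),cv2.minAreaRect((Y[:,:2]*1000).astype(np.float32)))
l=cv2.fitLine((Y[:,:2]*1000).astype(np.float32),cv2.DIST_HUBER,0,.01,.01).ravel();print(l)
E
```

```text
time_s: 2.23
position: [0.618, 0.1718, 0.3219]
tcp_rot: [[0.191, 0.982, 0.0], [0.982, -0.191, -0.001], [-0.0, 0.0, -1.0]]
force: [0.2, 0.0, 0.4]
opening: 1.003
grasp_force: 0.0
[0.61804377 0.17177538 0.32189666] [-24.09082026  22.03320618 -35.05101793   1.04097472  13.50212506
 -24.29604883]
leaf_grip [23. 56.] 0.96 [0.38817421 0.3350019  0.176     ]
leaf_edge [175. 176.] 0.96 [0.47209766 0.20392898 0.143     ]
leaf_eye [352. 160.] 0.94 [0.66738896 0.16716897 0.032     ]
leaf_eye [154.  75.] 0.88 [0.43229004 0.32593269 0.032     ]
red 2481 772 0.19123025066426091 ((620.221923828125, 175.77232360839844), (26.287424087524414, 24.17194366455078), 78.7965087890625)Traceback (most recent call last):
  File "<stdin>", line 12, in <module>
IndexError: too many indices for array: array is 1-dimensional, but 2 were indexed
```

View pics/w1.png

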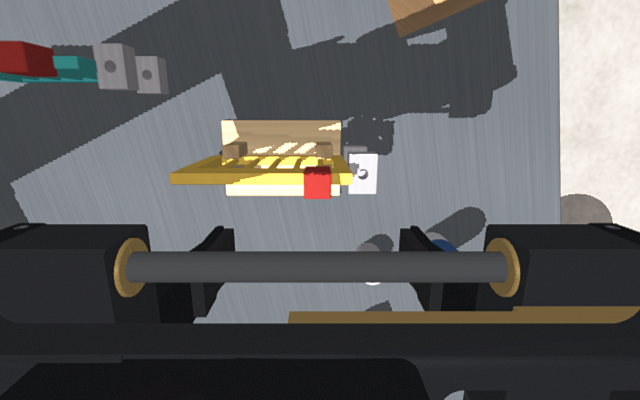

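The red block is at (317,182) with the rail running straight to the left and the upper eye's bore at (363,174). The arm was still moving, so I measure again at rest.

```bash
cat > m.py <<'E'
from h import *
s=bot.read_state(); im,d=cams.capture('wrist'); E=ext('wrist',s); print(s['position'],np.abs(s['qvel']).max())
hsv=cv2.cvtColor(im,cv2.COLOR_BGR2HSV)
def pts(m):
    ys,xs=np.nonzero(m&(d>0)); return np.array([back(E,(x,y),d[y,x]) for x,y in zip(xs,ys)])
R=pts(((hsv[...,0]<8)|(hsv[...,0]>172))&(hsv[...,1]>150)); R=R[np.hypot(*(R[:,:2]-[.62,.175]).T)<.06]
T=R[R[:,2]>np.percentile(R[:,2],80)-.003]
print('red',len(R),len(T),T[:,2].mean(),cv2.minAreaRect((T[:,:2]*1000).astype(np.float32)))
Y=pts((hsv[...,0]>18)&(hsv[...,0]<34)&(hsv[...,1]>150));print(len(Y));Y=Y[(Y[:,2]>.154)&(Y[:,2]<.168)]
l=cv2.fitLine((Y[:,:2]*1000).astype(np.float32),cv2.DIST_HUBER,0,.01,.01).ravel();print('rail',len(Y),l,np.degrees(np.arctan2(l[1],l[0])))
E
python3 -m handwheel '[[0,0,-0.01,0,0,0],[0,0,-0.01,0,0,0],[0,0,-0.01,0,0,0],[0,0,-0.01,0,0,0],[0,0,-0.01,0,0,0],[0,0,-0.01,0,0,0],[0,0,-0.01,0,0,0],[0,0,-0.01,0,0,0]]' | head -2; python3 m.py
```

```text
time_s: 3.1
position: [0.6159, 0.1744, 0.3127]
[0.61591256 0.17437364 0.31270779] 0.22826511707643218
red 894 763 0.19142175737737385 ((619.4448852539062, 176.5069122314453), (24.988784790039062, 24.993316650390625), 78.46426391601562)
2916
rail 1167 [ 9.8522282e-01 -1.7127748e-01  5.2984528e+02  1.9527278e+02] -9.862103
```

```bash
python3 -m handwheel '[[0.003,0.002,-0.03,0,0,0],[0.003,0.002,-0.06,0,0,0],[0.003,0.002,-0.085,0,0,0],[0.003,0.002,-0.105,0,0,0],[0.003,0.002,-0.117,0,0,0],[0.003,0.002,-0.124,0,0,0],[0.003,0.002,-0.125,0,0,0],[0.003,0.002,-0.125,0,0,0]]'
python3 -m handwheel '[[0,0,0,0,0,0],[0,0,0,0,0,0],[0,0,0,0,0,0],[0,0,0,0,0,0],[0,0,0,0,0,0],[0,0,0,0,0,0],[0,0,0,0,0,0],[0,0,0,0,0,0]]' -1
python3 -c "
from h import *
s=bot.read_state();print(s['moment'],s['opening'])
im,d=cams.capture('wrist');cv2.imwrite('pics/w2.png',im)"
```

```text
time_s: 3.82
position: [0.6195, 0.1763, 0.188]
tcp_rot: [[0.19, 0.982, 0.001], [0.982, -0.19, 0.0], [0.0, 0.001, -1.0]]
force: [-1.2, 0.7, 0.3]
opening: 0.999
grasp_force: 0.0
time_s: 4.48
position: [0.6189, 0.1763, 0.1875]
tcp_rot: [[0.19, 0.982, -0.0], [0.982, -0.19, 0.0], [0.0, -0.0, -1.0]]
force: [-0.2, 0.6, 0.4]
opening: 0.481
grasp_force: 0.0
[-0.09283066  0.02398627 -0.02276915] 0.4806796458701446
```

```bash
python3 -m handwheel '[[0,0,0,0,0,0],[0,0,0,0,0,0],[0,0,0,0,0,0],[0,0,0,0,0,0],[0,0,0.002,0,0,0],[0,0,0.004,0,0,0],[0,0,0.007,0,0,0],[0,0,0.01,0,0,0]]' 
python3 -m handwheel '[[0,0,0.01,0,0,0],[0,0,0.02,0,0,0],[0,0,0.03,0,0,0],[0,0,0.04,0,0,0],[0,0,0.05,0,0,0],[0,0,0.06,0,0,0],[0,0,0.07,0,0,0],[0,0,0.08,0,0,0]]'
python3 - <<'E'
from h import *
s=bot.read_state();print(s['moment'])
im,d=cams.capture('wrist');cv2.imwrite('pics/w2.png',im); im,d=cams.capture('side')
t,dt=cams.capture('top'); E=ext('top')
for q in ['frame','hinge_mid','buffer','pipe','spray']:
    for r in models.tip_of(q,'top')[:1]:
        p=r['position'];z={'frame':0,'hinge_mid':.042,'buffer':.139}.get(q,0); print(q,p,r['conf'],onz(E,p,z))
        for r2 in models.tip_of(q,'side')[:1]: print('   tri',tri([(E,p),(ext('side'),r2['position'])]),r2['conf'])
cv2.imwrite('pics/crop.png',np.hstack([cv2.resize(t[150:230,330:440],None,fx=3.5,fy=3.5,interpolation=2),cv2.resize(im[200:305,340:460],(385,280),interpolation=2)]))
E
```

```text
time_s: 5.2
position: [0.6183, 0.1761, 0.1967]
tcp_rot: [[0.19, 0.982, -0.002], [0.982, -0.19, -0.0], [-0.001, -0.002, -1.0]]
force: [0.5, -0.2, -5.9]
opening: 0.286
grasp_force: 30.0
time_s: 5.87
position: [0.6189, 0.1762, 0.2787]
tcp_rot: [[0.19, 0.982, 0.0], [0.982, -0.19, 0.0], [0.0, 0.0, -1.0]]
force: [-0.4, -0.2, -5.8]
opening: 0.285
grasp_force: 30.0
[-0.02909076  0.08613735 -0.0175126 ]
frame [384.6, 196.1] 0.57 [ 0.60628278 -0.23287428  0.        ]
   tri [ 0.61017624 -0.23534013 -0.00081286] 0.65
hinge_mid [367.0, 197.9] 0.94 [ 0.59065391 -0.1627194   0.042     ]
   tri [ 0.58336599 -0.15863104  0.03960659] 0.6
buffer [414.7, 186.5] 0.74 [ 0.61423632 -0.31288305  0.139     ]
   tri [ 0.61448905 -0.31303315  0.13924059] 0.98
pipe [323.7, 179.5] 0.54 [ 0.66604534 -0.00583322  0.        ]
   tri [ 0.66499582 -0.00677099  0.01210986] 0.76
spray [321.9, 155.5] 0.78 [0.75929513 0.00232438 0.        ]
   tri [0.75461783 0.00306719 0.01106453] 0.66
```

View pics/crop.png

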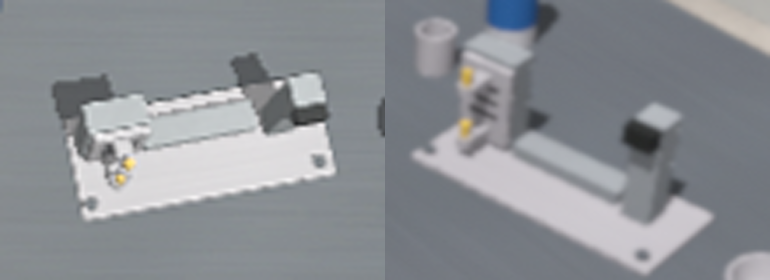

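Lift was clean (5.9 N). In the crops the brass pintles show at top (366.9,196.6) and (364.6,201.4) and at side crop (466,75)/(466,128). The plate's robot-side edge gives a yaw of about 9.8°.

```bash
cat > brass.py <<'E'
from h import *
def blobs(im,box,smin=110):
    hsv=cv2.cvtColor(im,cv2.COLOR_BGR2HSV); m=((hsv[...,0]>14)&(hsv[...,0]<34)&(hsv[...,1]>smin)&(hsv[...,2]>90)).astype(np.uint8)
    k=np.zeros_like(m); k[box[1]:box[3],box[0]:box[2]]=1
    n,l,st,c=cv2.connectedComponentsWithStats(m*k)
    return [(tuple(np.round(c[i],1)),st[i].tolist()) for i in range(1,n) if st[i,4]>=3]
E
python3 - <<'E'
from brass import *
t,_=cams.capture('top'); s,_=cams.capture('side')
print(blobs(t,(345,180,385,215))); print(blobs(s,(350,215,385,270)))
g=cv2.cvtColor(t,cv2.COLOR_BGR2GRAY)
E=ext('top')
m=((t.min(2)>165)&(t.max(2)<250)).astype(np.uint8); k=np.zeros_like(m);k[160:220,340:435]=1
ys,xs=np.nonzero(m*k); r=cv2.minAreaRect(np.c_[xs,ys].astype(np.float32)); b=cv2.boxPoints(r)
W=np.array([onz(E,p,.01) for p in b]);print(r,W[:,:2],W.mean(0))
E
```

```text
[((np.float64(366.5), np.float64(196.5)), [366, 196, 2, 2, 4]), ((np.float64(363.7), np.float64(200.7)), [363, 200, 2, 2, 3])]
[((np.float64(365.0), np.float64(228.0)), [364, 226, 3, 5, 11]), ((np.float64(364.5), np.float64(247.5)), [364, 246, 2, 4, 8])]
((386.72015380859375, 190.0888671875), (32.99457550048828, 74.51092529296875), 79.50852966308594) [[ 0.66067069 -0.09278574]
 [ 0.71695234 -0.36664094]
 [ 0.59391375 -0.38472048]
 [ 0.53928815 -0.1151164 ]] [ 0.62770623 -0.23981589  0.01      ]
```

Run:
```python
from brass import *
T=ext('top');S=ext('side')
for a,b in [((366.6,196.6),(365,228)),((364.,201),(364.5,247.5))]: print(tri([(T,a),(S,b)]))
print(onz(T,(366.6,196.6),.133),onz(T,(364.,201),.057))
print(onz(S,(365,228),.128),onz(S,(364.5,247.5),.052))
```

```text
[ 0.5782469  -0.15110902  0.13085995]
[ 0.57773077 -0.15099922  0.05470015]
[ 0.57816181 -0.15105542  0.133     ] [ 0.57647189 -0.15026184  0.057     ]
[ 0.58017933 -0.14831951  0.128     ] [ 0.58068506 -0.14898027  0.052     ]
```

```bash
python3 -m handwheel '[[-0.005,-0.01,0,0,0,0.01],[-0.015,-0.03,0,0,0,0.025],[-0.03,-0.055,0,0,0,0.04],[-0.045,-0.085,0,0,0,0.06],[-0.06,-0.115,0,0,0,0.08],[-0.075,-0.145,0,0,0,0.1],[-0.09,-0.175,0,0,0,0.12],[-0.1,-0.205,0,0,0,0.14]]' | head -2
python3 -m handwheel '[[-0.01,-0.03,0,0,0,0.01],[-0.02,-0.06,0,0,0,0.02],[-0.03,-0.09,0,0,0,0.03],[-0.038,-0.115,0,0,0,0.04],[-0.044,-0.13,0,0,0,0.048],[-0.048,-0.138,0,0,0,0.048],[-0.048,-0.141,0,0,0,0.048],[-0.048,-0.141,0,0,0,0.048]]'
python3 - <<'E'
from brass import *
s=bot.read_state(); im,d=cams.capture('wrist'); cv2.imwrite('pics/w3.png',im[60:330,120:520]); E=ext('wrist',s)
print(s['position'],np.degrees(np.arctan2(s['tcp_rot'][1][1],s['tcp_rot'][0][1])),np.abs(s['qvel']).max(),proj(E,[.579,-.15,.133]),proj(E,[.579,-.15,.057]))
print(blobs(im,(330,50,640,330)))
R=np.array(s['tcp_rot'])
print('expected upper bore top',proj(E,np.array(s['position'])+R@[0,.05,.056]))
E
```

```text
time_s: 7.28
position: [0.517, -0.0298, 0.2778]
time_s: 7.95
position: [0.4711, -0.1698, 0.2776]
tcp_rot: [[-0.183, 0.983, 0.001], [0.983, 0.183, 0.001], [0.0, 0.001, -1.0]]
force: [0.3, -0.2, -5.0]
opening: 0.285
grasp_force: 30.0
[ 0.471085   -0.16979291  0.2776287 ] 10.516607175664085 1.6112685839177328 [429.46771459 186.24715314] [408.13578945 172.48239846]
[((np.float64(407.9), np.float64(170.9)), [403, 167, 11, 9, 72]), ((np.float64(351.8), np.float64(205.4)), [330, 175, 45, 61, 1586]), ((np.float64(428.8), np.float64(184.2)), [421, 178, 16, 13, 128]), ((np.float64(383.3), np.float64(267.6)), [376, 238, 13, 59, 445]), ((np.float64(428.2), np.float64(315.1)), [330, 306, 193, 17, 2733])]
expected upper bore top [386.52080844 213.06476189]
```

View pics/w3.png

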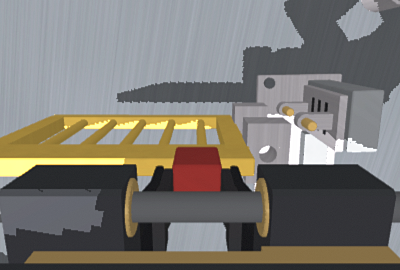

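Wrist picture: upper eye's bore at full-frame (387,213), where I expect it. Brass pintles at (429,184) and (408,171), within 2 px of my estimate. Now I measure the bore-to-pintle offset in this single camera.

```bash
cat > rel.py <<'E'
from brass import *
s=bot.read_state(); im,d=cams.capture('wrist'); E=ext('wrist',s); p=np.array(s['position']);R=np.array(s['tcp_rot'])
cx,cy=proj(E,p+R@[0,.05,.056]); x0,y0=int(cx)-16,int(cy)-16
print('pos',p,'F',s['force'],'vel',np.abs(s['qvel']).max())
w=im[y0:y0+32,x0:x0+32].copy(); cv2.imwrite('pics/bore.png',cv2.resize(w,None,fx=8,fy=8,interpolation=0))
print('bore expected',cx,cy,(x0,y0))
up,lo=(429,184),(408,171)
B=[b for b in blobs(im,(380,100,560,290)) if b[1][4]<400];print(B)
for c,st in B: print(c,'z.130',onz(E,c,.130),'z.055',onz(E,c,.055))
# tip: depth points of brass
hsv=cv2.cvtColor(im,cv2.COLOR_BGR2HSV)
for c,st in B:
    x,y,w_,h_,_=st; m=np.zeros(d.shape,bool); m[y:y+h_,x:x+w_]=1
    m&=(hsv[...,0]>14)&(hsv[...,0]<34)&(hsv[...,1]>90)&(d>0); ys,xs=np.nonzero(m)
    P=np.array([back(E,(a,b),d[b,a]) for a,b in zip(xs,ys)]); 
    T=P[P[:,2]>P[:,2].max()-.004]; print('3d mean',P.mean(0),P[:,2].max(),'top',len(T),T.mean(0))
E
python3 rel.py
```

```text
pos [ 0.47124297 -0.16916168  0.27758467] F [-0.82686741 -0.12074238 -4.90487337] vel 1.1564987289275626
bore expected 386.5206890667942 213.06343727108083 (370, 197)
[((np.float64(407.5), np.float64(171.5)), [402, 167, 12, 10, 71]), ((np.float64(428.2), np.float64(184.6)), [421, 179, 15, 13, 120]), ((np.float64(384.3), np.float64(265.1)), [380, 238, 9, 52, 333])]
(np.float64(407.5), np.float64(171.5)) z.130 [ 0.55564629 -0.13953522  0.13      ] z.055 [ 0.57870589 -0.14844801  0.055     ]
(np.float64(428.2), np.float64(184.6)) z.130 [ 0.57863683 -0.14832579  0.13      ] z.055 [ 0.60722984 -0.15935432  0.055     ]
(np.float64(384.3), np.float64(265.1)) z.130 [ 0.55670067 -0.23909048  0.13      ] z.055 [ 0.58001404 -0.27196444  0.055     ]
3d mean [ 0.57775702 -0.14799415  0.05740442] 0.06281920494824103 top 52 [ 0.57880389 -0.14837332  0.06113249]
3d mean [ 0.57754008 -0.1479783   0.13264272] 0.1390833060996308 top 72 [ 0.57899563 -0.1485427   0.13718935]
3d mean [ 0.48269372 -0.13463207  0.36797412] 0.37162775212640553 top 220 [ 0.48293249 -0.13582172  0.36953137]
```

View pics/bore.png

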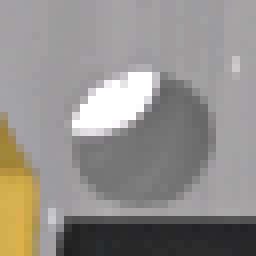

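```bash
python3 -m handwheel '[[0,0,-0.008,0,0,0],[0,0,-0.02,0,0,0],[0.002,0,-0.032,0,0,0],[0.005,0.001,-0.042,0,0,0],[0.009,0.002,-0.049,0,0,0],[0.014,0.003,-0.053,0,0,0],[0.018,0.0035,-0.053,0,0,0],[0.02,0.004,-0.053,0,0,0]]' | head -2
python3 -m handwheel '[[0.004,0.001,0,0,0,0],[0.01,0.002,0,0,0,0],[0.016,0.003,0,0,0,0],[0.022,0.004,0,0,0,0],[0.028,0.0055,0,0,0,0],[0.033,0.0065,0,0,0,0],[0.0365,0.0075,0,0,0,0],[0.038,0.0075,0,0,0,0]]'
python3 rel.py; python3 -c "
from h import *
im,d=cams.capture('wrist');a=im[110:290,300:500]
s,_=cams.capture('side');b=s[205:285,320:420]
cv2.imwrite('pics/w4.png',np.hstack([cv2.resize(a,(400,360)),cv2.resize(b,(400,360),interpolation=2)]))"
```

```text
time_s: 8.72
position: [0.4922, -0.1657, 0.2245]
time_s: 9.38
position: [0.5296, -0.1581, 0.2244]
tcp_rot: [[-0.184, 0.983, 0.0], [0.983, 0.184, -0.0], [-0.0, 0.0, -1.0]]
force: [0.6, -0.6, -6.0]
opening: 0.287
grasp_force: 30.0
pos [ 0.5296467  -0.15808026  0.224421  ] F [ 0.61846406 -0.57100237 -6.04664203] vel 1.675098072644206
bore expected 386.5202565652332 213.06395064731223 (370, 197)
[((np.float64(384.3), np.float64(265.1)), [380, 238, 9, 52, 333])]
(np.float64(384.3), np.float64(265.1)) z.130 [ 0.59859272 -0.20472648  0.13      ] z.055 [ 0.62191563 -0.23764621  0.055     ]
3d mean [ 0.54109907 -0.12347672  0.31479232] 0.3187811754821145 top 206 [ 0.54139061 -0.12488032  0.31642337]
```

View pics/w4.png

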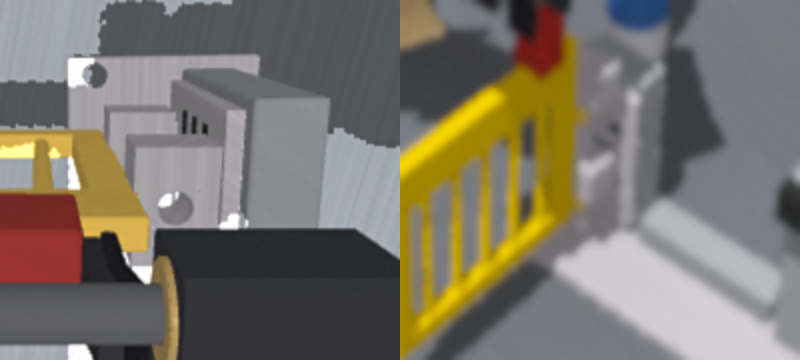

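Lug is in between the pintles with no contact force; the bore shows at about (388,213). Lowering in small steps, watching the force.

```bash
python3 -m handwheel '[[-0.0003,0.0004,-0.001,0,0,0],[-0.0003,0.0004,-0.002,0,0,0],[-0.0003,0.0004,-0.003,0,0,0],[-0.0003,0.0004,-0.004,0,0,0],[-0.0003,0.0004,-0.005,0,0,0],[-0.0003,0.0004,-0.0055,0,0,0],[-0.0003,0.0004,-0.006,0,0,0],[-0.0003,0.0004,-0.006,0,0,0]]' |grep -v rot
python3 -m handwheel '[[0,0,-0.0002,0,0,0],[0,0,-0.0005,0,0,0],[0,0,-0.0008,0,0,0],[0,0,-0.001,0,0,0],[0,0,-0.0012,0,0,0],[0,0,-0.0014,0,0,0],[0,0,-0.0015,0,0,0],[0,0,-0.0015,0,0,0]]' |grep -v rot; python3 -c "
from h import *
s=bot.read_state();print(s['position'],s['force'],s['moment'])"
```

```text
time_s: 10.2
position: [0.5286, -0.1578, 0.2183]
force: [-0.3, 0.4, -5.7]
opening: 0.286
grasp_force: 30.0
time_s: 10.87
position: [0.5286, -0.1579, 0.2169]
force: [0.6, -0.3, -5.8]
opening: 0.286
grasp_force: 30.0
[ 0.52863705 -0.15786056  0.21693948] [ 0.64294999 -0.25524618 -5.77322096] [-0.07593779  0.02526018 -0.00622972]
```

```bash
python3 -m handwheel '[[0,0,-0.0003,0,0,0],[0,0,-0.0006,0,0,0],[0,0,-0.0009,0,0,0],[0,0,-0.0012,0,0,0],[0,0,-0.0014,0,0,0],[0,0,-0.0015,0,0,0],[0,0,-0.0015,0,0,0],[0,0,-0.0015,0,0,0]]' |grep -v rot; python3 -c "
from h import *
s=bot.read_state();print(s['position'],s['force'],s['moment'])"
```

```text
time_s: 11.53
position: [0.5286, -0.1578, 0.2154]
force: [-0.8, -0.0, -6.2]
opening: 0.282
grasp_force: 30.0
[ 0.52863128 -0.1578436   0.21543923] [-0.83071754 -0.0335846  -6.21334993] [-0.10182595  0.04562768 -0.00430658]
```

```bash
python3 -m handwheel '[[0,0,-0.0003,0,0,0],[0,0,-0.0006,0,0,0],[0,0,-0.0009,0,0,0],[0,0,-0.0012,0,0,0],[0,0,-0.0014,0,0,0],[0,0,-0.0015,0,0,0],[0,0,-0.0015,0,0,0],[0,0,-0.0015,0,0,0]]' |grep -v rot; python3 -c "
from h import *
s=bot.read_state();print(s['position'],s['force'],s['moment'])"
```

```text
time_s: 12.2
position: [0.5286, -0.1579, 0.214]
force: [-0.4, -0.6, -5.3]
opening: 0.281
grasp_force: 30.0
[ 0.52862729 -0.15787583  0.21395314] [-0.35647402 -0.64071861 -5.33985017] [-0.06934557  0.08987143  0.01053313]
```

```bash
for i in 1; do python3 -m handwheel '[[0,0,-0.0004,0,0,0],[0,0,-0.0008,0,0,0],[0,0,-0.0012,0,0,0],[0,0,-0.0016,0,0,0],[0,0,-0.002,0,0,0],[0,0,-0.0024,0,0,0],[0,0,-0.0025,0,0,0],[0,0,-0.0025,0,0,0]]' |grep -v rot; done; python3 -c "
from h import *
s=bot.read_state();print(s['position'],s['force'],s['moment'])"
```

```text
time_s: 12.87
position: [0.5286, -0.1579, 0.2114]
force: [0.5, -0.5, -5.7]
opening: 0.285
grasp_force: 30.0
[ 0.52860451 -0.15785474  0.21139421] [ 0.48655698 -0.4751733  -5.73211326] [-0.15099349  0.04082684 -0.02838016]
```

Entered without contact; about 13.7 mm to the shoulders.

```bash
python3 -m handwheel '[[0,0,-0.0006,0,0,0],[0,0,-0.0014,0,0,0],[0,0,-0.0024,0,0,0],[0,0,-0.0034,0,0,0],[0,0,-0.0044,0,0,0],[0,0,-0.0052,0,0,0],[0,0,-0.0058,0,0,0],[0,0,-0.006,0,0,0]]' |grep force: ; python3 -m handwheel '[[0,0,-0.0006,0,0,0],[0,0,-0.0012,0,0,0],[0,0,-0.0018,0,0,0],[0,0,-0.0024,0,0,0],[0,0,-0.003,0,0,0],[0,0,-0.0036,0,0,0],[0,0,-0.004,0,0,0],[0,0,-0.004,0,0,0]]' |grep force: ; python3 -c "
from h import *
s=bot.read_state();print(s['position'],s['force'],s['moment'])"
```

```text
force: [-0.5, 0.4, -5.6]
grasp_force: 30.0
force: [0.1, 0.5, -6.0]
grasp_force: 30.0
[ 0.52859551 -0.15783585  0.20134508] [ 0.09571053  0.47043658 -5.95846339] [-0.10255973  0.09562858 -0.03560639]
```

```bash
python3 -m handwheel '[[0,0,-0.0004,0,0,0],[0,0,-0.0008,0,0,0],[0,0,-0.0012,0,0,0],[0,0,-0.0016,0,0,0],[0,0,-0.002,0,0,0],[0,0,-0.0024,0,0,0],[0,0,-0.0025,0,0,0],[0,0,-0.0025,0,0,0]]' |grep force: ; python3 -m handwheel '[[0,0,-0.0002,0,0,0],[0,0,-0.0004,0,0,0],[0,0,-0.0006,0,0,0],[0,0,-0.0008,0,0,0],[0,0,-0.001,0,0,0],[0,0,-0.001,0,0,0],[0,0,-0.001,0,0,0],[0,0,-0.001,0,0,0]]' |grep force: ; python3 -c "
from h import *
s=bot.read_state();print(s['position'],s['force'],s['moment'])"
```

```text
force: [0.1, 0.1, -5.9]
grasp_force: 30.0
force: [-0.4, 0.7, -5.7]
grasp_force: 30.0
[ 0.5285958  -0.15786725  0.19792273] [-0.35019675  0.72922988 -5.69181002] [-0.07501892  0.06381001  0.02605858]
```

```bash
for i in 1 2; do python3 -m handwheel '[[0,0,-0.0001,0,0,0],[0,0,-0.0002,0,0,0],[0,0,-0.0003,0,0,0],[0,0,-0.0004,0,0,0],[0,0,-0.0005,0,0,0],[0,0,-0.0005,0,0,0],[0,0,-0.0005,0,0,0],[0,0,-0.0005,0,0,0]]' |egrep 'force:|posi' ; done
```

```text
position: [0.5286, -0.1579, 0.1976]
force: [-0.2, -0.4, -4.3]
grasp_force: 30.0
position: [0.5285, -0.158, 0.1974]
force: [-3.4, -1.2, 2.1]
grasp_force: 30.0
```

Seated on the shoulders at the expected height. Now I work out the arc about the hinge axis.

```bash
cat > arc.py <<'E'
import numpy as np,sys
v0=np.array([-.0501,-.0092])
def R(a): c,s=np.cos(a),np.sin(a); return np.array([[c,-s],[s,c]])
for a0 in range(0,90,20):
    print(a0,[[*np.round((R(np.radians(a0+t))-R(np.radians(a0)))@v0,4).tolist(),round(np.radians(t)/2,4)] for t in (2.5,5,7.5,10,12.5,15,17.5,20)])
E
python3 arc.py
```

```text
0 [[0.0004, -0.0022, np.float64(0.0218)], [0.001, -0.0043, np.float64(0.0436)], [0.0016, -0.0065, np.float64(0.0654)], [0.0024, -0.0086, np.float64(0.0873)], [0.0032, -0.0106, np.float64(0.1091)], [0.0041, -0.0127, np.float64(0.1309)], [0.0051, -0.0146, np.float64(0.1527)], [0.0062, -0.0166, np.float64(0.1745)]]
20 [[0.0012, -0.0019, np.float64(0.0218)], [0.0024, -0.0037, np.float64(0.0436)], [0.0037, -0.0055, np.float64(0.0654)], [0.0051, -0.0072, np.float64(0.0873)], [0.0066, -0.0089, np.float64(0.1091)], [0.0082, -0.0105, np.float64(0.1309)], [0.0098, -0.012, np.float64(0.1527)], [0.0115, -0.0135, np.float64(0.1745)]]
40 [[0.0017, -0.0014, np.float64(0.0218)], [0.0035, -0.0027, np.float64(0.0436)], [0.0054, -0.0039, np.float64(0.0654)], [0.0073, -0.005, np.float64(0.0873)], [0.0093, -0.0061, np.float64(0.1091)], [0.0113, -0.0071, np.float64(0.1309)], [0.0133, -0.0079, np.float64(0.1527)], [0.0154, -0.0087, np.float64(0.1745)]]
60 [[0.0021, -0.0007, np.float64(0.0218)], [0.0042, -0.0013, np.float64(0.0436)], [0.0064, -0.0018, np.float64(0.0654)], [0.0086, -0.0022, np.float64(0.0873)], [0.0108, -0.0026, np.float64(0.1091)], [0.013, -0.0028, np.float64(0.1309)], [0.0152, -0.0029, np.float64(0.1527)], [0.0174, -0.0029, np.float64(0.1745)]]
80 [[0.0022, 0.0001, np.float64(0.0218)], [0.0044, 0.0002, np.float64(0.0436)], [0.0066, 0.0005, np.float64(0.0654)], [0.0088, 0.0008, np.float64(0.0873)], [0.011, 0.0013, np.float64(0.1091)], [0.0132, 0.0018, np.float64(0.1309)], [0.0153, 0.0025, np.float64(0.1527)], [0.0174, 0.0032, np.float64(0.1745)]]
```

```bash
python3 -m handwheel '[[0.0004,-0.0022,0.0003,0,0,0.0218],[0.001,-0.0043,0.0003,0,0,0.0436],[0.0016,-0.0065,0.0003,0,0,0.0654],[0.0024,-0.0086,0.0003,0,0,0.0873],[0.0032,-0.0106,0.0003,0,0,0.1091],[0.0041,-0.0127,0.0003,0,0,0.1309],[0.0051,-0.0146,0.0003,0,0,0.1527],[0.0062,-0.0166,0.0003,0,0,0.1745]]'; python3 -c "
from h import *
s=bot.read_state();print(s['position'],s['force'],s['moment'])"
```

```text
time_s: 17.53
position: [0.5356, -0.1747, 0.1971]
tcp_rot: [[-0.511, 0.86, 0.002], [0.86, 0.511, -0.0], [-0.001, 0.001, -1.0]]
force: [-0.9, -0.7, -1.6]
opening: 0.28
grasp_force: 30.0
[ 0.53560972 -0.17471394  0.19714296] [-0.91593464 -0.7321309  -1.59036559] [-0.04239224  0.15940867 -0.0378128 ]
```

Low forces; the leaf swings freely.

```bash
python3 -m handwheel '[[0.0012,-0.0019,0,0,0,0.0218],[0.0024,-0.0037,0,0,0,0.0436],[0.0037,-0.0055,0,0,0,0.0654],[0.0051,-0.0072,0,0,0,0.0873],[0.0066,-0.0089,0,0,0,0.1091],[0.0082,-0.0105,0,0,0,0.1309],[0.0098,-0.012,0,0,0,0.1527],[0.0115,-0.0135,0,0,0,0.1745]]'; python3 -c "
from h import *
s=bot.read_state();print(s['position'],s['force'],s['moment'])"
```

```text
time_s: 18.2
position: [0.5473, -0.1884, 0.1972]
tcp_rot: [[-0.774, 0.633, 0.002], [0.633, 0.774, -0.001], [-0.002, 0.001, -1.0]]
force: [-1.1, -0.1, -1.3]
opening: 0.286
grasp_force: 30.0
[ 0.54727873 -0.18841039  0.19720908] [-1.06292183 -0.11222908 -1.33567891] [-0.09740091  0.08985767 -0.02701439]
```

```bash
python3 -m handwheel '[[0.0017,-0.0014,0,0,0,0.0218],[0.0035,-0.0027,0,0,0,0.0436],[0.0054,-0.0039,0,0,0,0.0654],[0.0073,-0.005,0,0,0,0.0873],[0.0093,-0.0061,0,0,0,0.1091],[0.0113,-0.0071,0,0,0,0.1309],[0.0133,-0.0079,0,0,0,0.1527],[0.0154,-0.0087,0,0,0,0.1745]]'; python3 -c "
from h import *
s=bot.read_state();print(s['position'],s['force'],s['moment'])"
```

```text
time_s: 18.87
position: [0.5625, -0.1973, 0.1973]
tcp_rot: [[-0.944, 0.331, 0.002], [0.331, 0.944, -0.001], [-0.002, -0.001, -1.0]]
force: [-1.3, -1.7, -0.2]
opening: 0.281
grasp_force: 30.0
[ 0.56253097 -0.19733165  0.19733351] [-1.29642114 -1.73612594 -0.15425256] [-0.13079134  0.25217547 -0.03285145]
```

```bash
python3 -m handwheel '[[0.0021,-0.0007,0,0,0,0.0218],[0.0042,-0.0013,0,0,0,0.0436],[0.0064,-0.0018,0,0,0,0.0654],[0.0086,-0.0022,0,0,0,0.0873],[0.0108,-0.0026,0,0,0,0.1091],[0.013,-0.0028,0,0,0,0.1309],[0.0152,-0.0029,0,0,0,0.1527],[0.0174,-0.0029,0,0,0,0.1745]]'
python3 - <<'E'
from h import *
s=bot.read_state();print(s['position'],s['force'],s['moment'])
t,_=cams.capture('top'); im,_=cams.capture('side'); w,_=cams.capture('wrist')
cv2.imwrite('pics/c5.png',np.hstack([cv2.resize(im[200:305,340:460],(385,300),interpolation=2),cv2.resize(w,(415,300))]))
E
```

```text
time_s: 19.53
position: [0.5801, -0.2001, 0.1973]
tcp_rot: [[-1.0, -0.012, 0.002], [-0.012, 1.0, -0.001], [-0.002, -0.001, -1.0]]
force: [-1.1, -0.6, -0.5]
opening: 0.29
grasp_force: 30.0
[ 0.58013245 -0.2000561   0.19725287] [-1.05498406 -0.59132534 -0.50572355] [-0.10305985  0.11476701 -0.0202043 ]
```

View pics/c5.png

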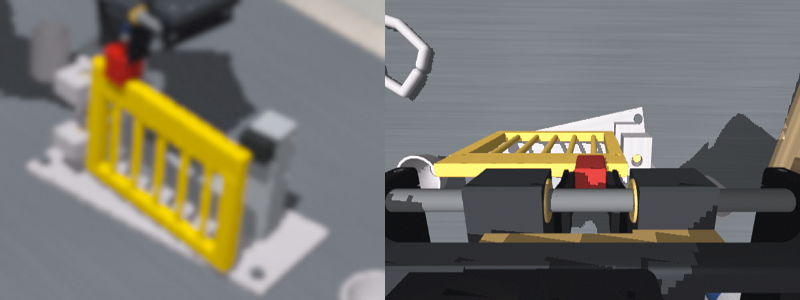

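The leaf hangs seated and the free end is about 10° from the buffer (side crop 262,150). Now the last part, slowly, feeling for contact.

```bash
python3 -m handwheel '[[0.0011,0,0,0,0,0.0109],[0.0022,0.0001,0,0,0,0.0218],[0.0033,0.0001,0,0,0,0.0327],[0.0044,0.0002,0,0,0,0.0436],[0.0055,0.0003,0,0,0,0.0545],[0.0062,0.0004,0,0,0,0.061],[0.0066,0.0005,0,0,0,0.0654],[0.0066,0.0005,0,0,0,0.0654]]' >/dev/null; python3 -c "
from h import *
s=bot.read_state();print(s['position'],s['force'],s['moment'])"
python3 -m handwheel '[[0.0002,0,0,0,0,0.002],[0.0004,0,0,0,0,0.004],[0.0006,0,0,0,0,0.006],[0.0008,0.0001,0,0,0,0.008],[0.001,0.0001,0,0,0,0.01],[0.0011,0.0001,0,0,0,0.011],[0.0011,0.0001,0,0,0,0.011],[0.0011,0.0001,0,0,0,0.011]]' >/dev/null; python3 -c "
from h import *
s=bot.read_state();print(s['position'],s['force'],s['moment'],s['tcp_rot'])"
```

```text
[ 0.58580915 -0.19899695  0.19719426] [ 0.12872159 -0.22401439 -1.56602437] [-0.02215936 -0.06774694 -0.04550796]
[ 0.58671783 -0.19889252  0.19717922] [ 0.13575762 -1.22662618 -1.53895642] [ 0.05121478  0.00256502 -0.0101724 ] [[-9.86735204e-01 -1.62337829e-01 -2.55728568e-04]
 [-1.62337871e-01  9.86735219e-01  1.52210591e-04]
 [ 2.27626847e-04  1.91705979e-04 -9.99999956e-01]]
```

```bash
for i in 1 2; do python3 -m handwheel '[[0.0002,0,0,0,0,0.002],[0.0004,0,0,0,0,0.004],[0.0006,0,0,0,0,0.006],[0.0008,0.0001,0,0,0,0.008],[0.0008,0.0001,0,0,0,0.008],[0.0008,0.0001,0,0,0,0.008],[0.0008,0.0001,0,0,0,0.008],[0.0008,0.0001,0,0,0,0.008]]' >/dev/null; python3 -c "
from h import *
s=bot.read_state();R=s['tcp_rot'];print(s['position'],s['force'],s['moment'],np.degrees(np.arctan2(-R[0][1],R[1][1])))"; done
```

```text
[ 0.58754527 -0.19881416  0.19715631] [ 0.08324768 -0.24303409 -2.17574229] [ 0.07580544 -0.01572178  0.00772697] 10.25435138854074
[ 0.58837504 -0.19873764  0.19719405] [ 0.16175459  1.06646764 -3.47808177] [0.08172583 0.04447833 0.0010329 ] 11.172461702938215
```

```bash
for i in 1 2; do python3 -m handwheel '[[0.0002,0,0,0,0,0.002],[0.0004,0,0,0,0,0.004],[0.0006,0,0,0,0,0.006],[0.0008,0.0001,0,0,0,0.008],[0.0008,0.0001,0,0,0,0.008],[0.0008,0.0001,0,0,0,0.008],[0.0008,0.0001,0,0,0,0.008],[0.0008,0.0001,0,0,0,0.008]]' >/dev/null; python3 -c "
from h import *
s=bot.read_state();R=s['tcp_rot'];print(s['position'],s['force'],s['moment'],np.degrees(np.arctan2(-R[0][1],R[1][1])))"; done
python3 - <<'E'
from h import *
s=bot.read_state();w,_=cams.capture('wrist');t,_=cams.capture('top');im,_=cams.capture('side')
cv2.imwrite('pics/c6.png',np.hstack([cv2.resize(im[215:285,380:450],(300,300),interpolation=2),cv2.resize(t[160:220,370:430],(300,300),interpolation=2)]))
E
```

```text
[ 0.5889483  -0.1986384   0.19720084] [-1.84383133 -0.27555898 -2.512175  ] [ 0.07335491  0.3994655  -0.17135063] 12.080681202079298
[ 0.58975586 -0.19849057  0.19729166] [-4.57644601 -0.22230067 -0.26817623] [ 0.13342623  0.84486156 -0.51750826] 12.995247339082088
```

View pics/c6.png

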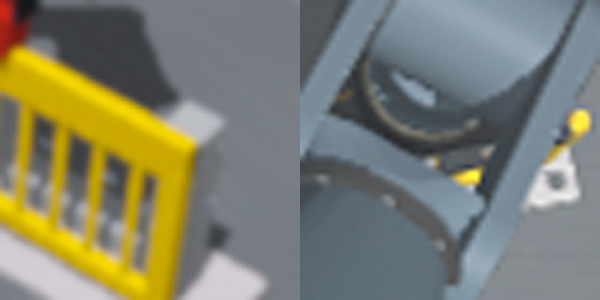

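Contact is felt (Fx −4.6 N, Mz −0.5 Nm) and the picture shows the leaf covering the buffer. I back off slightly, open and lift away.

```bash
python3 -m handwheel '[[-0.0002,0,0,0,0,-0.002],[-0.0004,0,0,0,0,-0.004],[-0.0004,0,0,0,0,-0.004],[-0.0004,0,0,0,0,-0.004],[-0.0004,0,0,0,0,-0.004],[-0.0004,0,0,0,0,-0.004],[-0.0004,0,0,0,0,-0.004],[-0.0004,0,0,0,0,-0.004]]' |grep force
for i in 1 2; do python3 -m handwheel '[[0,0,0,0,0,0],[0,0,0,0,0,0],[0,0,0,0,0,0],[0,0,0,0,0,0],[0,0,0,0,0,0],[0,0,0,0,0,0],[0,0,0,0,0,0],[0,0,0,0,0,0]]' 0.2 |egrep 'force|open'; done
python3 -m handwheel '[[0,0,0.002,0,0,0],[0,0,0.006,0,0,0],[0,0,0.012,0,0,0],[0,0,0.02,0,0,0],[0,0,0.03,0,0,0],[0,0,0.042,0,0,0],[0,0,0.056,0,0,0],[0,0,0.07,0,0,0]]' |egrep 'force|open|pos'
python3 -m handwheel '[[-0.01,0.01,0.015,0,0,0],[-0.02,0.03,0.03,0,0,0],[-0.03,0.06,0.045,0,0,0],[-0.04,0.09,0.06,0,0,0],[-0.05,0.12,0.07,0,0,0],[-0.06,0.15,0.08,0,0,0],[-0.06,0.18,0.08,0,0,0],[-0.06,0.2,0.08,0,0,0]]' |egrep 'force|pos'
python3 -m handwheel '[[0,0.02,0,0,0,0],[0,0.05,0,0,0,0],[0,0.08,0,0,0,0],[0,0.11,0,0,0,0],[0,0.13,0,0,0,0],[0,0.13,0,0,0,0],[0,0.13,0,0,0,0],[0,0.13,0,0,0,0]]' |egrep 'force|pos'
python3 - <<'E'
from h import *
t,d=cams.capture('top');im,_=cams.capture('side');E=ext('top')
hsv=cv2.cvtColor(t,cv2.COLOR_BGR2HSV);m=(hsv[...,0]>20)&(hsv[...,0]<32)&(hsv[...,1]>170)&(d>0)
m[:,:350]=0;m[:,430:]=0;m[:160]=0;m[225:]=0
ys,xs=np.nonzero(m);P=np.array([back(E,(x,y),d[y,x]) for x,y in zip(xs,ys)]);P=P[P[:,2]>.15]
l=cv2.fitLine(P[:,:2].astype(np.float32)*1000,2,0,.01,.01).ravel();print(len(P),P[:,2].mean(),l,np.degrees(np.arctan2(-l[0],l[1])))
cv2.imwrite('pics/c7.png',np.hstack([cv2.resize(im[195:305,340:460],(400,367),interpolation=2),cv2.resize(t[150:225,345:430],(400,367),interpolation=2)]))
E
```

```text
force: [-2.8, 0.6, -0.4]
grasp_force: 30.3
force: [-0.1, 0.4, 0.2]
opening: 0.598
grasp_force: 0.0
force: [0.2, -0.6, 0.1]
opening: 0.597
grasp_force: 0.0
position: [0.5897, -0.1986, 0.2689]
force: [0.6, 0.4, 0.4]
opening: 0.598
grasp_force: 0.0
position: [0.5292, 0.0039, 0.3498]
force: [0.6, -0.5, 0.8]
grasp_force: 0.0
position: [0.5297, 0.1308, 0.3479]
force: [-0.7, -0.0, -0.4]
grasp_force: 0.0
162 0.1645546347611033 [ 2.0483157e-01 -9.7879726e-01  6.0190363e+02 -2.7277802e+02] -168.18036
```

View pics/c7.png

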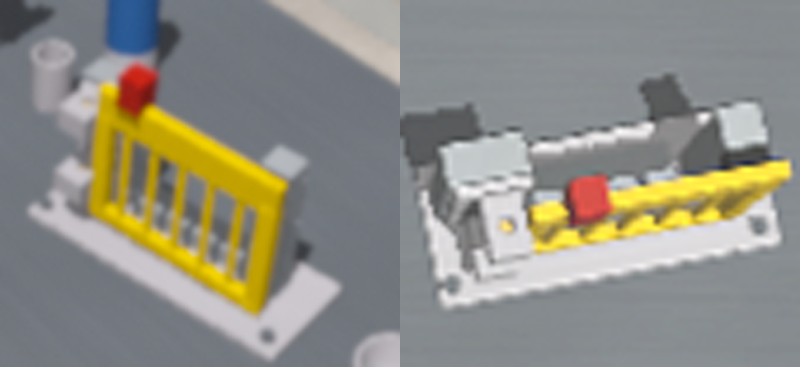

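The leaf is seated, with brass showing in the bore (top crop 508,225), and stands against the buffer (750,160), free of the gripper.

```bash
python3 -c "
from rig import bot
print(bot.hand_in())"
```

```text
the job is handed in; nothing more can be done
None
```

The yellow leaf hangs with both eyes home on the pintles, swung shut against the buffer and released, and the job is handed in (no verdict was returned).

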